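# Sweep the loose jar caps off the mixing board

### The arm

A 6-joint arm with a two-finger parallel gripper is mounted at the origin on the work surface. World frame = base frame: x ahead of the robot, y to its left, z up, the work surface at z = 0. Lengths are in m, angles in rad, forces in N, time in s.
With the tool pointing down it reaches from about 0.35 to 0.775 m from the base axis. Payload 7.3 kg.
Tool frame: the origin (TCP) lies on the centre line of the jaws, within the pads' length; the fingertips stand 11 mm ahead of it and the grasp point (between the pads) lies 8 mm behind it; y points along the fingers, z is the direction in which the jaws open and shut, and the axes are right-handed (so a half turn about y gives the same grasp; the last joint's range is limited). The gripper opens to 92 mm and grips with 3 to 60 N. Pads are 19 mm wide; open, the fingers measure 130 mm over their backs; the gripper's body (75 mm by 190 mm) begins 47 mm behind the grasp point.
Start: joints at [1.044, 0.342, 1.524, -0, 1.275, -0.146], TCP at [0.195, 0.487, 0.238] pointing down, gripper open.
Joint ranges: [-2.53, 2.53], [-0.77, 2.02], [0.04, 2.7], [-1, 4.14], [0.28, 2.66], [-3.11, 3.11]. Speed limits (rad/s): [2.57, 2.57, 3.14, 3.14, 3.14, 3.14].

### API

Orientations are given as [roll, pitch, yaw] about the fixed x, y, z axes, in that order (R = Rz(yaw) Ry(pitch) Rx(roll)).
In Python, from cell import robot, cams gives the robot as it stands.
- The arm moves only by the tool apply_moves, never from a script. Its argument "plan" is a list of rows, each a list of 7 numbers: the shift along the tool's x, y, z in m, then the turn, a rotation vector about the tool's x, y, z in degrees, then the gripper command: -1 is fully open, 1 is shut, values between are in proportion. A call has exactly 5 rows; each row is the pose to reach, as a shift and turn from the pose commanded when the call began, along the tool's axes at that moment; what a row does not reach only later rows make up. A row lasts 1/8 s, in which the tool goes at most 62.5 mm and 10.7 degrees, less where a joint would pass 70% of its speed; a pose out of reach is approached as far as the arm can. A call with a gripper value outside its range is refused whole. The fingers move at their own pace and stop on an object; "squeeze" is the grip in N (left out, the last holds). Time passes only in rows, so rows that repeat a pose let the fingers close, or fill a call up. It gives the time, the measured TCP pose, the force and the opening at its end, in the units of the state.
- robot.observe(): the state, without advancing time (a new reading comes with each control period).
- cams.read_camera(name): name is "side" or "top"; returns the picture (480x640x3 uint8, blue, green, red); there is no depth.
- cams.calibration(name): a dict with "fx", "fy", "cx", "cy" (pixels), "extrinsics" (4x4, takes a point from world to camera coordinates). Camera axes: x right, y up, looking along -z (the intrinsics and any distortion apply to the point x, -y, -z); pixel columns grow to the right and rows downward; lengths in m; the calibration is good to about 2 mm. A picture is of the moment at which its call begins. calibration takes no time and is no camera call.
- robot.hand_in(): hands the job in, once; it reports no verdict.
The state is a dict: "time": time; "qpos": joint angles; "qvel": joint speeds; "joint_efforts": joint torques, N m; "tool_pos": TCP position; "tool_rot": TCP orientation; "contact_force": force on the tool from outside, world axes, zero at the start; "torque": the same for the moment, N m; "opening": finger opening in m.
Only numpy, scipy, OpenCV 4.12 (cv2) and the standard library are available. Lean on these libraries where they do the work, as an engineer would, in place of code of your own. Each camera call takes 0.05 s, during which the arm holds its last target. There are 200 camera calls.

### The job

Clear the painter's mixing board: with the fingertips, sweep the three loose black screw caps across the board and off its edge into the open metal tray beside it. Only push the caps, never pick them up, and steer round the little jar and the wooden block, which must stay standing where they are on the board.

Things in the scene. Friction and masses are not known exactly. Their poses are not given: they have to be found in the camera images.
- board: Plain plywood mixing board, fixed to the table, 260 mm along its x, 240 mm along its y, top 32 mm above the table. Origin: centre of its underside; z up. The tray lies along one of its y sides (+y or -y, it varies), the closed paint box along the other. One cap lies in the strip at -x, one in the strip at +x, 65 to 90 mm from the centre line, and one near the middle of the board, between the jar and the block.
- tray: Open-topped steel tray, fixed, 240 mm along its x (parallel to the board's x), 110 mm along its y, 28 mm tall, walls and floor 4 mm; its rim is thus 4 mm lower than the board's top and its near wall is 4 mm from the board's edge. Origin: centre of its underside.
- paintbox: Closed flat dark wooden paint box with brass corners, fixed, 240 mm by 110 mm, 28 mm tall, along the board's other y side, 4 mm from its edge. Not the tray. Origin: centre of its underside.
- cap_a: Round black plastic screw cap lying mouth down on the board, 31 mm across, 16 mm tall, about 20 g. Origin at its centre, 8 mm above its underside. One of three alike.
- cap_b: Round black plastic screw cap lying mouth down on the board, 31 mm across, 16 mm tall, about 20 g. Origin at its centre, 8 mm above its underside. One of three alike.
- cap_c: Round black plastic screw cap lying mouth down on the board, 31 mm across, 16 mm tall, about 20 g. Origin at its centre, 8 mm above its underside. One of three alike.
- jar: Small closed glass jar with a metal lid, 40 mm across, 50 mm tall, 120 g, standing loose on the board near the middle (x within 10 mm of the centre line) of one of its y sides, centre 77 to 93 mm from the board's centre. Leave it alone. Origin: centre of its underside.
- block: Wooden sanding block with a cork sole, 30 mm along its x, 44 mm along its y, 34 mm tall, 120 g, standing loose on the board at the y side opposite the jar, likewise 77 to 93 mm from the board's centre. Leave it alone. Origin: centre of its underside.

How it is judged:
By the outcome, as a careful person would: the job done as asked, in the order asked, and still so for the second after the job is handed in, with the robot touching nothing.
It also fails if it takes over 61 s, if anything falls off the work surface, if the arm or the gripper's body presses on something with over 40 N, if the wrist force passes 120 N, or if a joint passes its speed limit or range.

## Working session

There is one attempt and no reset: what is moved stays moved. The work goes in short steps, Python scripts to look and compute and a tool call to move; the robot and the scene stay as the last step left them, time stands still between calls to the robot, and variables do not carry over. Pictures are saved under pics/ and viewed, about 8 in all and at most 12, crops included, and the job is handed in when it is done.

Besides the shell and the picture viewer there is one more tool, called after "Emit:" in YAML: its name, and indented under it one key for each argument. apply_moves: Moves the arm, as the interface text tells. Its arguments: {"type":"object","properties":{"plan":{"type":"array","items":{"type":"array","items":{"type":"number"}}},"squeeze":{"type":"number"}},"required":["plan"]}

```bash
ls; mkdir -p pics
python3 - <<'E'
from cell import robot, cams
import cv2
for n in("top","side"):
    cv2.imwrite(f"pics/{n}0.png",cams.read_camera(n)); c=cams.calibration(n); print(n,c)
print(robot.observe())
E
```

```text
pics
top {'fx': 506.7965960549861, 'fy': 506.7965960549861, 'cx': 308.9364323452554, 'cy': 236.80653783346955, 'extrinsics': array([[ 0.00977007, -0.99934041, -0.03497549,  0.03786711],
       [ 0.99350357,  0.0057352 ,  0.11365633, -0.57714422],
       [-0.11338078, -0.0358587 ,  0.9929043 , -0.72919876],
       [ 0.        ,  0.        ,  0.        ,  1.        ]])}
side {'fx': 499.85421350257593, 'fy': 499.85421350257593, 'cx': 314.3690294903699, 'cy': 235.51956889274604, 'extrinsics': array([[ 0.98201745, -0.18874138, -0.00429267, -0.53043687],
       [ 0.14635581,  0.7467295 ,  0.64882588, -0.1540614 ],
       [-0.11925483, -0.63778659,  0.7609248 , -0.6782273 ],
       [ 0.        ,  0.        ,  0.        ,  1.        ]])}
{'time': 0.1, 'qpos': array([ 1.04398013e+00,  3.42683892e-01,  1.52491723e+00,  3.12185961e-06,
        1.27541055e+00, -1.46031959e-01]), 'qvel': array([ 0.00073925, -0.00174282, -0.00300287,  0.00029147, -0.00144715,
       -0.00120568]), 'joint_efforts': array([ 8.90084448e-04, -4.32005775e+01, -2.44693494e+01,  7.17866071e-02,
        5.26628585e-02, -8.57454302e-05]), 'tool_pos': array([0.19493218, 0.48709344, 0.23709993]), 'tool_rot': array([-1.57219981e+00,  2.09439764e-04, -3.80785297e-01]), 'contact_force': array([ 0.18518516, -0.65266411, -0.81337808]), 'torque': array([ 0.01776538, -0.01984195,  0.03003037]), 'opening': 0.09162006598318218}
```

View pics/top0.png

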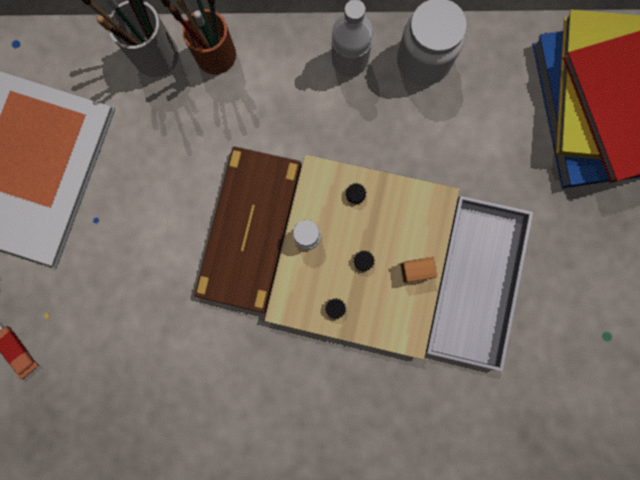

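The top view shows the tray at image right (−y). Caps are at about (356,193), (364,261) and (336,308), the jar lid at (306,236) and the block at (420,270). The board corners are at (305,156), (459,190), (424,356) and (266,323).

```bash
cat > h.py <<'E'
from cell import robot, cams
import cv2, numpy as np
def back(n,u,v,z):
    c=cams.calibration(n);E=c["extrinsics"];R,t=E[:3,:3],E[:3,3]
    d=R.T@np.array([(u-c["cx"])/c["fx"],-(v-c["cy"])/c["fy"],-1]);o=-R.T@t
    return (o+d*(z-o[2])/d[2])[:2]
cs=np.array([back("top",*p,.032) for p in[(305,156),(459,190),(424,356),(266,323)]])
C=cs.mean(0); xd=cs[0]+cs[1]-cs[2]-cs[3]; yaw=np.arctan2(xd[1],xd[0])
Rb=np.array([[np.cos(yaw),-np.sin(yaw)],[np.sin(yaw),np.cos(yaw)]])
def tob(p): return Rb.T@(np.asarray(p)-C)
def tow(p): return C+Rb@np.asarray(p)
def caps(img):
    m=(img.max(2)<45).astype(np.uint8)
    m=cv2.morphologyEx(m,cv2.MORPH_OPEN,np.ones((3,3),np.uint8))
    n,l,s,ce=cv2.connectedComponentsWithStats(m)
    return [(ce[i],s[i,4],s[i,2:4]) for i in range(1,n) if 120<s[i,4]<700]
E
python3 - <<'E'
from h import *
print(C,np.degrees(yaw)); print([np.linalg.norm(cs[i]-cs[i-1]).round(4) for i in range(4)], np.array([tob(c) for c in cs]).round(3))
im=cv2.imread("pics/top0.png")
for ce,a,wh in caps(im):
    w=back("top",*ce,.042); print("cap",ce.round(1),a,wh,w.round(4),tob(w).round(4))
for n,p,z in(("jar",(306.5,233),.082),("block",(420,268),.066)):
    w=back("top",*p,z); print(n,w.round(4),tob(w).round(4))
big=cv2.resize(im[140:380,190:540],None,fx=2.2,fy=2.2,interpolation=cv2.INTER_CUBIC); cv2.imwrite("pics/crop0.png",big)
E
```

```text
[ 0.55060342 -0.03897177] -12.566998012858965
[np.float64(0.26), np.float64(0.2389), np.float64(0.2526), np.float64(0.2363)] [[ 0.128  0.119]
 [ 0.128 -0.119]
 [-0.125 -0.118]
 [-0.132  0.118]]
cap [210.1  23.6] 690 [29 47] [0.9129 0.2011] [0.3014 0.3131]
cap [121.7  36.1] 184 [25 17] [0.8935 0.3413] [0.2519 0.4458]
cap [195.2  38. ] 154 [19 20] [0.8893 0.2239] [0.2734 0.3303]
cap [211.1  61.3] 619 [38 27] [0.8507 0.1976] [0.2415 0.2962]
cap [355.2 193.6] 292 [19 20] [ 0.6414 -0.0266] [0.0859 0.0318]
cap [521.8 236.3] 151 [11 45] [ 0.5784 -0.2703] [ 0.0775 -0.2198]
cap [363.3 260.9] 281 [18 19] [ 0.5406 -0.0385] [-0.0099 -0.0017]
cap [506.9 313.7] 359 [ 23 104] [ 0.4658 -0.2449] [-0.0379 -0.2195]
cap [334.9 308.5] 274 [19 18] [0.4706 0.003 ] [-0.0872  0.0235]
jar [0.5767 0.0441] [0.0074 0.0868]
block [ 0.5295 -0.117 ] [-0.0036 -0.0808]
```

View pics/crop0.png

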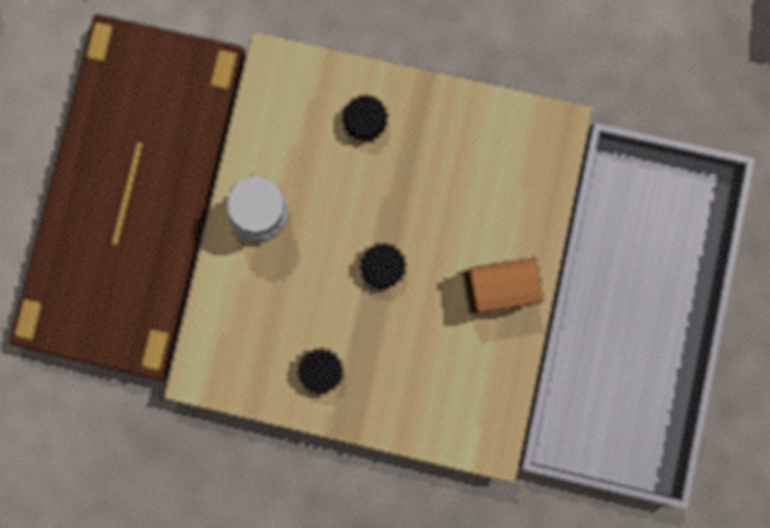

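View pics/side0.png

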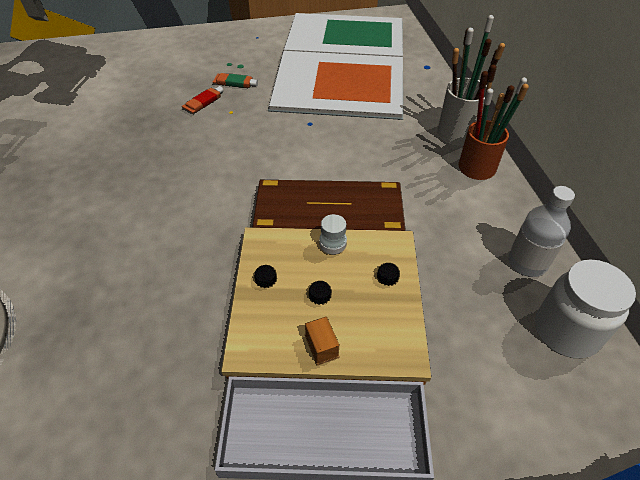

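The crop confirms the block is turned about 20° to the board and lies between the middle cap and the tray. The side view agrees with that layout. My plan is to use the half-open fingers as a fork. I'll sweep the −x cap, then the +x cap, straight to −y, then push the middle cap sideways into the emptied −x lane and out to −y.

```bash
cat >> h.py <<'E'
from scipy.spatial.transform import Rotation as Ro
def goal(bx,by,z,push,s=None):
    """fork centre in board mm, z TCP m; push: board angle deg of tool x (-90 = push to -y). Prints tool shift, turn about tool y"""
    s=s or robot.observe(); T=Ro.from_euler("xyz",s["tool_rot"])
    d=np.r_[tow((bx/1e3,by/1e3)),z]-s["tool_pos"]
    t=-(push+np.degrees(yaw)-np.degrees(s["tool_rot"][2])); t=(t+180)%360-180
    print("goal",bx,by,"shift",T.inv().apply(d).round(4),"turn",round(t,1),"| now board",(tob(s["tool_pos"][:2])*1e3).round(1),"z",s["tool_pos"][2].round(4),"F",s["contact_force"].round(1),"op",s["opening"].round(4),"t",round(s["time"],2))
E
python3 -c "
from h import *
goal(-87,62,.12,-90)"
```

```text
Traceback (most recent call last):
  File "h.py", line 23, in goal
    print("goal",bx,by,"shift",T.inv().apply(d).round(4),"turn",round(t,1),"| now board",(tob(s["tool_pos"][:2])*1e3).round(1),"z",s["tool_pos"][2].round(4),"F",s["contact_force"].round(1),"op",s["opening"].round(4),"t",round(s["time"],2))
                                                                                                                                                                                                  ^^^^^^^^^^^^^^^^^^
AttributeError: 'float' object has no attribute 'round'
```

```bash
sed -i 's/s\["opening"\].round(4)/round(s["opening"],4)/' h.py
python3 -c "
from h import *
goal(-87,62,.12,-90)"
```

```text
goal -87 62 shift [ 0.4299  0.1174 -0.3088] turn 80.7 | now board [-461.6  436.1] z 0.2371 F [ 0.2 -0.7 -0.8] op 0.0916 t 0.1
```

Emit:
apply_moves:
  plan:
    - [0.048, 0.01, -0.034, 0, 9, 0, 0.52]
    - [0.096, 0.02, -0.068, 0, 18, 0, 0.52]
    - [0.144, 0.03, -0.102, 0, 27, 0, 0.52]
    - [0.192, 0.04, -0.136, 0, 36, 0, 0.52]
    - [0.24, 0.05, -0.17, 0, 45, 0, 0.52]
  squeeze: 5

```text
time: 0.72
tool_pos: [0.3554, 0.2387, 0.1874]
tool_rot: [-1.571, 0.0, -1.171]
contact_force: [1.3, 0.6, -0.1]
opening: 0.0462
```

```bash
python3 -c "
from h import *
goal(-87,62,.12,-90)"
```

```text
goal -87 62 shift [0.2308 0.0674 0.0369] turn 35.5 | now board [-251.   228.6] z 0.1874 F [ 1.3  0.6 -0.1] op 0.0462 t 0.72
```

Emit:
apply_moves:
  plan:
    - [0.055, 0.015, 0.009, 0, 9, 0, 0.52]
    - [0.11, 0.03, 0.018, 0, 18, 0, 0.52]
    - [0.165, 0.045, 0.027, 0, 27, 0, 0.52]
    - [0.22, 0.06, 0.035, 0, 35, 0, 0.52]
    - [0.231, 0.067, 0.037, 0, 35.5, 0, 0.52]

```text
time: 1.35
tool_pos: [0.4806, 0.04, 0.1196]
tool_rot: [-1.572, -0.0, -1.791]
contact_force: [0.3, 0.0, 0.6]
opening: 0.0221
```

```bash
python3 -c "
from h import *
goal(-87,62,.048,-90)"
```

```text
goal -87 62 shift [-0.0002  0.0716 -0.0015] turn -0.0 | now board [-85.5  61.8] z 0.1196 F [0.3 0.  0.6] op 0.0221 t 1.35
```

Emit:
apply_moves:
  plan:
    - [0, 0.03, -0.0015, 0, 0, 0, 0.52]
    - [0, 0.06, -0.0015, 0, 0, 0, 0.52]
    - [0, 0.0715, -0.0015, 0, 0, 0, 0.52]
    - [0.008, 0.0715, -0.0015, 0, 0, 0, 0.52]
    - [0.016, 0.0715, -0.0015, 0, 0, 0, 0.52]

```text
time: 1.98
tool_pos: [0.4753, 0.027, 0.0501]
tool_rot: [-1.569, 0.0, -1.785]
contact_force: [0.0, 1.3, -0.6]
opening: 0.0222
```

Run:
```python
from h import *
goal(-87,-132,.048,-90)
im=cams.read_camera("top"); a=cv2.resize(im[140:380,190:540],None,fx=1.6,fy=1.6)
s=cams.read_camera("side"); b=cv2.resize(s[170:480,190:460],None,fy=384/310,fx=384/310)
cv2.imwrite("pics/n1.png",np.hstack([a[:384,:420],b]))
```

```text
goal -87 -132 shift [ 1.8e-01  2.1e-03 -1.0e-04] turn 0.3 | now board [-87.9  48. ] z 0.0501 F [ 0.   1.3 -0.6] op 0.0222 t 1.98
```

View pics/n1.png

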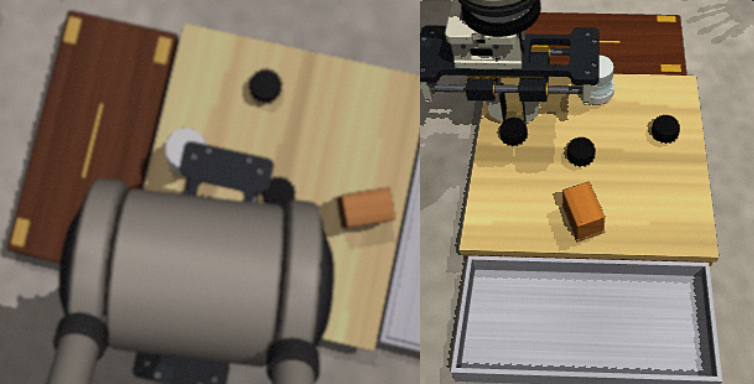

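The fork sits just behind the −x cap and is centred on it (side view, crop about (513,131)). It's clear of the jar, so I'll push.

Emit:
apply_moves:
  plan:
    - [0.014, 0, 0, 0, 0, 0, 0.52]
    - [0.028, 0, 0, 0, 0, 0, 0.52]
    - [0.042, 0, 0, 0, 0, 0, 0.52]
    - [0.056, 0, 0, 0, 0, 0, 0.52]
    - [0.07, 0, 0, 0, 0, 0, 0.52]

```text
time: 2.7
tool_pos: [0.4597, -0.0421, 0.0492]
tool_rot: [-1.571, 0.0, -1.786]
contact_force: [0.3, 0.4, 0.5]
opening: 0.022
```

Emit:
apply_moves:
  plan:
    - [0.014, 0, 0, 0, 0, 0, 0.52]
    - [0.028, 0, 0, 0, 0, 0, 0.52]
    - [0.042, 0, 0, 0, 0, 0, 0.52]
    - [0.056, 0, 0, 0, 0, 0, 0.52]
    - [0.07, 0, 0, 0, 0, 0, 0.52]

```text
time: 3.32
tool_pos: [0.4447, -0.1104, 0.0492]
tool_rot: [-1.571, 0.0, -1.786]
contact_force: [1.1, -0.0, 0.2]
opening: 0.0219
```

Emit:
apply_moves:
  plan:
    - [0.014, 0, 0, 0, 0, 0, 0.52]
    - [0.028, 0, 0, 0, 0, 0, 0.52]
    - [0.038, 0, 0, 0, 0, 0, 0.52]
    - [0.038, 0, 0, 0, 0, 0, 0.52]
    - [0.038, 0, 0, 0, 0, 0, 0.52]

```text
time: 3.95
tool_pos: [0.4368, -0.1464, 0.0492]
tool_rot: [-1.571, 0.0, -1.786]
contact_force: [-0.4, -0.2, -0.5]
opening: 0.0219
```

Run:
```python
from h import *
goal(86,72,.12,-90)
s=cams.read_camera("side"); b=cv2.resize(s[170:480,190:460],None,fy=1.3,fx=1.3)
cv2.imwrite("pics/n2.png",b)
```

```text
goal 86 72 shift [-0.2009 -0.0708  0.1746] turn 0.2 | now board [ -87.7 -129.6] z 0.0492 F [-0.4 -0.2 -0.5] op 0.0219 t 3.95
```

View pics/n2.png

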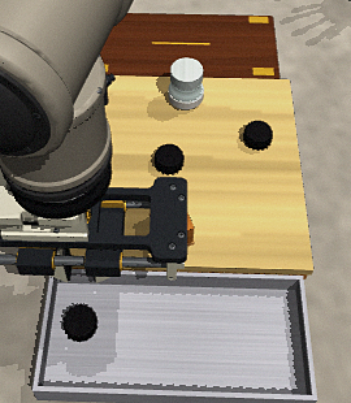

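The first cap is in the tray (crop (80,322)). The jar and middle cap are untouched. Now I lift and go to the +x cap.

Emit:
apply_moves:
  plan:
    - [0, -0.04, 0, 0, 0, 0, 0.52]
    - [0, -0.075, 0.01, 0, 0, 0, 0.52]
    - [-0.03, -0.08, 0.05, 0, 0, 0, 0.52]
    - [-0.075, -0.08, 0.09, 0, 0, 0, 0.52]
    - [-0.12, -0.08, 0.13, 0, 0, 0, 0.52]

```text
time: 4.62
tool_pos: [0.5909, -0.0556, 0.1295]
tool_rot: [-1.57, 0.0, -1.786]
contact_force: [0.6, -1.8, 0.0]
opening: 0.022
```

Emit:
apply_moves:
  plan:
    - [-0.04, 0, 0.025, 0, 0, 0, 0.52]
    - [-0.08, 0, 0.0445, 0, 0, 0, 0.52]
    - [-0.081, 0, 0.0445, 0, 0, 0, 0.52]
    - [-0.081, 0.02, 0.0445, 0, 0, 0, 0.52]
    - [-0.081, 0.03, 0.0445, 0, 0, 0, 0.52]

```text
time: 5.25
tool_pos: [0.649, 0.0123, 0.0981]
tool_rot: [-1.573, -0.0, -1.786]
contact_force: [-0.2, -0.1, -0.4]
opening: 0.0219
```

Run:
```python
from h import *
goal(86,70,.0485,-90)
```

```text
goal 86 70 shift [0.0015 0.0496 0.0012] turn 0.3 | now board [84.9 71.5] z 0.0981 F [-0.2 -0.1 -0.4] op 0.0219 t 5.25
```

Emit:
apply_moves:
  plan:
    - [0, 0.025, 0.001, 0, 0, 0, 0.52]
    - [0, 0.0485, 0.001, 0, 0.3, 0, 0.52]
    - [0.005, 0.0485, 0.001, 0, 0.3, 0, 0.52]
    - [0.016, 0.0485, 0.001, 0, 0.3, 0, 0.52]
    - [0.03, 0.0485, 0.001, 0, 0.3, 0, 0.52]

```text
time: 5.88
tool_pos: [0.6452, -0.0181, 0.0521]
tool_rot: [-1.569, 0.0, -1.791]
contact_force: [0.9, 0.8, 0.2]
opening: 0.0221
```

Emit:
apply_moves:
  plan:
    - [0.014, 0, 0, 0, 0, 0, 0.52]
    - [0.028, 0, 0, 0, 0, 0, 0.52]
    - [0.042, 0, 0, 0, 0, 0, 0.52]
    - [0.056, 0, 0, 0, 0, 0, 0.52]
    - [0.07, 0, 0, 0, 0, 0, 0.52]

```text
time: 6.5
tool_pos: [0.6293, -0.0862, 0.0507]
tool_rot: [-1.571, 0.0, -1.791]
contact_force: [-0.3, 0.6, 0.8]
opening: 0.0219
```

Emit:
apply_moves:
  plan:
    - [0.014, 0, 0, 0, 0, 0, 0.52]
    - [0.028, 0, 0, 0, 0, 0, 0.52]
    - [0.042, 0, 0, 0, 0, 0, 0.52]
    - [0.056, 0, 0, 0, 0, 0, 0.52]
    - [0.07, 0, 0, 0, 0, 0, 0.52]

```text
time: 7.12
tool_pos: [0.614, -0.1545, 0.0507]
tool_rot: [-1.571, 0.0, -1.791]
contact_force: [-0.1, 0.5, 0.5]
opening: 0.0221
```

Emit:
apply_moves:
  plan:
    - [0.014, 0, 0, 0, 0, 0, 0.52]
    - [0.028, 0, 0, 0, 0, 0, 0.52]
    - [0.032, 0, 0, 0, 0, 0, 0.52]
    - [0.032, 0, 0, 0, 0, 0, 0.52]
    - [0.032, 0, 0, 0, 0, 0, 0.52]

```text
time: 7.75
tool_pos: [0.6073, -0.1843, 0.0507]
tool_rot: [-1.571, 0.0, -1.791]
contact_force: [0.1, 0.3, -0.0]
opening: 0.0217
```

Emit:
apply_moves:
  plan:
    - [0, -0.04, 0, 0, 0, 0, 0.52]
    - [0, -0.075, 0, 0, 0, 0, 0.52]
    - [-0.03, -0.08, 0, 0, -10, 0, 0.52]
    - [-0.075, -0.08, -0.01, 0, -20, 0, 0.52]
    - [-0.12, -0.08, -0.04, 0, -30, 0, 0.52]

```text
time: 8.38
tool_pos: [0.5949, -0.0575, 0.1307]
tool_rot: [-1.569, -0.0, -1.262]
contact_force: [0.4, 0.7, -0.1]
opening: 0.0221
```

Run:
```python
from h import *
goal(24,-2,.12,0)
s=cams.read_camera("side"); b=cv2.resize(s[170:480,190:460],None,fy=1.3,fx=1.3)
a=cams.read_camera("top")[140:380,190:540];a=cv2.resize(a,None,fx=403/350,fy=403/350)
cv2.imwrite("pics/n3.png",np.hstack([b,np.pad(a,((0,403-a.shape[0]),(0,0),(0,0)))]))
```

```text
goal 24 -2 shift [-0.0173  0.0107 -0.0169] turn -59.7 | now board [47.3 -8.4] z 0.1307 F [ 0.4  0.7 -0.1] op 0.0221 t 8.38
```

View pics/n3.png

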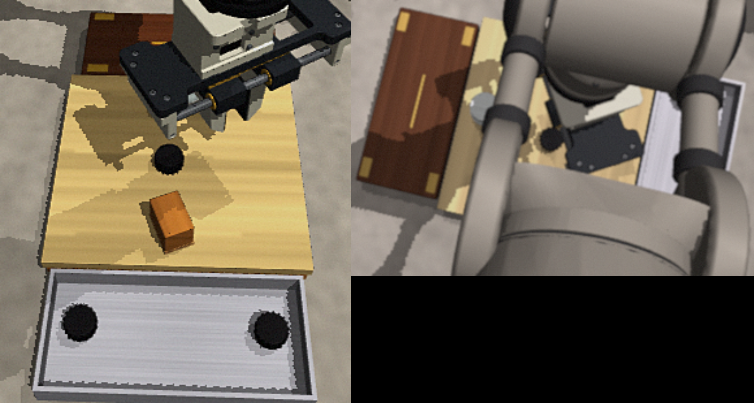

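Two caps are in the tray (crop (80,322) and (271,330)). The middle cap (169,159) and the block are untouched. Next I turn the fork to push the middle cap toward −x.

Emit:
apply_moves:
  plan:
    - [0, 0, -0.005, 0, -10, 0, 0.52]
    - [-0.002, 0, -0.01, 0, -20, 0, 0.52]
    - [-0.005, 0, -0.014, 0, -30, 0, 0.52]
    - [-0.01, 0, -0.017, 0, -40, 0, 0.52]
    - [-0.016, 0, -0.017, 0, -50, 0, 0.52]

```text
time: 9.1
tool_pos: [0.5734, -0.049, 0.1308]
tool_rot: [-1.571, -0.0, -0.39]
contact_force: [0.7, 0.4, 0.3]
opening: 0.0219
```

Emit:
apply_moves:
  plan:
    - [0, 0, 0, 0, -9.7, 0, 0.52]
    - [0, 0.02, 0, 0, -9.7, 0, 0.52]
    - [0, 0.03, 0, 0, -9.7, 0, 0.52]
    - [0, 0.03, 0, 0, -9.7, 0, 0.52]
    - [0, 0.03, 0, 0, -9.7, 0, 0.52]

```text
time: 9.72
tool_pos: [0.5738, -0.0489, 0.1012]
tool_rot: [-1.571, -0.001, -0.226]
contact_force: [0.0, 0.8, -0.2]
opening: 0.0221
```

Run:
```python
from h import *
goal(24,-2,.050,0)
s=cams.read_camera("side"); b=cv2.resize(s[170:480,190:460],None,fy=1.3,fx=1.3)
cv2.imwrite("pics/n4.png",b)
```

```text
goal 24 -2 shift [-0.0009  0.0512  0.0027] turn -0.4 | now board [24.8 -4.7] z 0.1012 F [ 0.   0.8 -0.2] op 0.0221 t 9.72
```

View pics/n4.png

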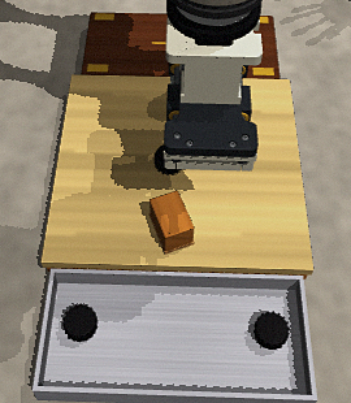

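The fork is above the board just +x of the middle cap, clear of the block. I descend and push toward −x.

Emit:
apply_moves:
  plan:
    - [0, 0.025, 0.003, 0, -0.4, 0, 0.52]
    - [0, 0.05, 0.003, 0, -0.4, 0, 0.52]
    - [0, 0.05, 0.003, 0, -0.4, 0, 0.52]
    - [-0.01, 0.05, 0.003, 0, -0.4, 0, 0.52]
    - [-0.022, 0.05, 0.003, 0, -0.4, 0, 0.52]

```text
time: 10.4
tool_pos: [0.5525, -0.0409, 0.0519]
tool_rot: [-1.571, -0.002, -0.219]
contact_force: [0.3, -0.7, -0.3]
opening: 0.022
```

Emit:
apply_moves:
  plan:
    - [-0.012, 0, 0, 0, 0, 0, 0.52]
    - [-0.024, 0, 0, 0, 0, 0, 0.52]
    - [-0.036, 0, 0, 0, 0, 0, 0.52]
    - [-0.046, 0, 0, 0, 0, 0, 0.52]
    - [-0.052, 0, 0, 0, 0, 0, 0.52]

```text
time: 11.02
tool_pos: [0.5012, -0.0295, 0.0508]
tool_rot: [-1.571, 0.0, -0.218]
contact_force: [0.7, -0.1, -0.8]
opening: 0.0225
```

Emit:
apply_moves:
  plan:
    - [0, 0, 0, 0, 0, 0, 0.52]
    - [0.006, -0.02, 0, 0, 0, 0, 0.52]
    - [0.006, -0.05, 0.0, 0, 0, 0, 0.52]
    - [0, -0.08, 0.02, 0, 10, 0, 0.52]
    - [-0.01, -0.08, 0.05, 0, 20, 0, 0.52]

```text
time: 11.65
tool_pos: [0.5049, 0.0211, 0.133]
tool_rot: [-1.568, -0.005, -0.575]
contact_force: [0.2, 0.3, -0.4]
opening: 0.0222
```

Emit:
apply_moves:
  plan:
    - [0, 0, 0, 0, 10, 0, 0.52]
    - [0, 0, 0, 0, 20, 0, 0.52]
    - [0, 0, 0, 0, 30, 0, 0.52]
    - [0, 0, 0, 0, 40, 0, 0.52]
    - [0, 0, 0, 0, 50, 0, 0.52]

```text
time: 12.28
tool_pos: [0.5032, 0.0213, 0.1306]
tool_rot: [-1.571, 0.0, -1.446]
contact_force: [-0.5, 0.1, 0.5]
opening: 0.0223
```

Run:
```python
from h import *
goal(-70,38,.12,-90)
s=cams.read_camera("side"); b=cv2.resize(s[170:480,190:460],None,fy=1.3,fx=1.3)
cv2.imwrite("pics/n5.png",b)
for ce,a,wh in caps(s): 
    w=back("side",*ce,.04); 
    if abs(tob(w)).max()<.13: print(ce,a,wh,tob(w).round(4))
for ce,a,wh in caps(cv2.imread("pics/side0.png")): 
    w=back("side",*ce,.04); 
    if abs(tob(w)).max()<.13: print("orig",ce,a,wh,tob(w).round(4))
```

```text
goal -70 38 shift [ 0.0063  0.0106 -0.0136] turn 19.7 | now board [-59.4  48.5] z 0.1306 F [-0.5  0.1  0.5] op 0.0223 t 12.28
[275.09069212 290.55369928] 419 [23 22] [-0.0716 -0.0009]
orig [387.69306931 273.79207921] 404 [22 22] [0.0854 0.0317]
orig [264.80808081 275.80808081] 396 [22 22] [-0.0882  0.0237]
orig [319.31690141 292.17370892] 426 [23 23] [-0.0106 -0.002 ]
```

View pics/n5.png

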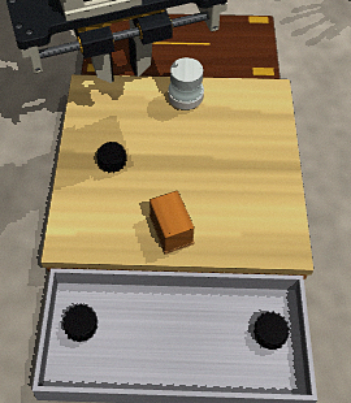

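The middle cap is now at board (−72,−1) and well left of the block. I check where the first cap lies in the tray and how far the block reaches.

Run:
```python
from h import *
for p in((80,322),(271,330)): print("tray cap",(tob(back("side",190+p[0]/1.3,170+p[1]/1.3,.014))*1e3).round())
for p in((470,268),(538,259),(543,292),(478,312)): print("blk",(tob(back("top",190+p[0]/2.2,140+p[1]/2.2,.066))*1e3).round())
goal(-72,38,.10,-90)
```

```text
tray cap [ -88. -168.]
tray cap [  88. -170.]
blk [ -0. -56.]
blk [ 15. -98.]
blk [  -5. -105.]
blk [-27. -67.]
goal -72 38 shift [ 0.0057  0.0306 -0.0154] turn 19.3 | now board [-59.4  48.5] z 0.1306 F [-0.3 -1.1 -0.3] op 0.0217 t 12.32
```

Emit:
apply_moves:
  plan:
    - [0.003, 0, -0.008, 0, 10, 0, 0.52]
    - [0.006, 0, -0.0155, 0, 19.3, 0, 0.52]
    - [0.006, 0.03, -0.0155, 0, 19.3, 0, 0.52]
    - [0.006, 0.055, -0.0155, 0, 19.3, 0, 0.52]
    - [0.006, 0.06, -0.0155, 0, 19.3, 0, 0.52]

```text
time: 12.95
tool_pos: [0.4876, 0.0134, 0.0694]
tool_rot: [-1.574, -0.0, -1.775]
contact_force: [-0.6, 1.2, -0.4]
opening: 0.0219
```

```bash
python3 -c "
from h import *
goal(-72,20,.050,-90)"
```

```text
goal -72 20 shift [0.0174 0.0194 0.0007] turn 0.9 | now board [-72.9  37.4] z 0.0694 F [-0.6  1.2 -0.4] op 0.0219 t 12.95
```

Emit:
apply_moves:
  plan:
    - [0, 0.018, 0.001, 0, 0.9, 0, 0.52]
    - [0, 0.018, 0.001, 0, 0.9, 0, 0.52]
    - [0.01, 0.018, 0.001, 0, 0.9, 0, 0.52]
    - [0.021, 0.018, 0.001, 0, 0.9, 0, 0.52]
    - [0.032, 0.018, 0.001, 0, 0.9, 0, 0.52]

```text
time: 13.58
tool_pos: [0.4829, -0.0192, 0.0533]
tool_rot: [-1.57, 0.0, -1.793]
contact_force: [0.2, -0.3, -0.1]
opening: 0.0219
```

Emit:
apply_moves:
  plan:
    - [0.014, 0, 0, 0, 0, 0, 0.52]
    - [0.028, 0, 0, 0, 0, 0, 0.52]
    - [0.042, 0, 0, 0, 0, 0, 0.52]
    - [0.056, 0, 0, 0, 0, 0, 0.52]
    - [0.07, 0, 0, 0, 0, 0, 0.52]

```text
time: 14.2
tool_pos: [0.4671, -0.0874, 0.0527]
tool_rot: [-1.571, 0.0, -1.793]
contact_force: [-0.0, 0.7, 0.7]
opening: 0.0221
```

Emit:
apply_moves:
  plan:
    - [0.01, 0, 0, 0, 0, 0, 0.52]
    - [0.02, 0, 0.0, 0, 0, 0, 0.52]
    - [0.03, 0, 0.004, 0, 0, 0, 0.52]
    - [0.04, 0, 0.008, 0, 0, 0, 0.52]
    - [0.05, 0, 0.012, 0, 0, 0, 0.52]

```text
time: 14.82
tool_pos: [0.4683, -0.1386, 0.0527]
tool_rot: [-1.571, -0.0, -1.793]
contact_force: [0.1, 0.4, -0.1]
opening: 0.0217
```

Emit:
apply_moves:
  plan:
    - [0.01, 0, 0.004, 0, 0, 0, 0.52]
    - [0.018, 0, 0.007, 0, 0, 0, 0.52]
    - [0.018, 0, 0.007, 0, 0, 0, 0.52]
    - [0.018, 0, 0.007, 0, 0, 0, 0.52]
    - [0.018, 0, 0.007, 0, 0, 0, 0.52]

```text
time: 15.45
tool_pos: [0.4708, -0.1566, 0.0527]
tool_rot: [-1.571, 0.0, -1.792]
contact_force: [0.7, 0.7, -0.6]
opening: 0.0222
```

Run:
```python
from h import *
goal(-72,-130,.15,-90)
s=cams.read_camera("side"); b=cv2.resize(s[170:480,190:460],None,fy=1.3,fx=1.3)
cv2.imwrite("pics/n6.png",b)
```

```text
goal -72 -130 shift [-0.0022 -0.0973 -0.0197] turn -0.1 | now board [ -52.3 -132.2] z 0.0527 F [ 0.7  0.7 -0.6] op 0.0222 t 15.45
```

View pics/n6.png

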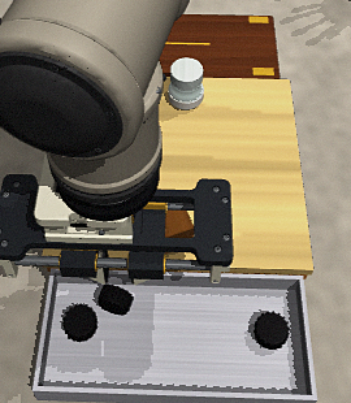

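The third cap is over the wall and looks tilted (115,300). I raise the arm clear and look again.

Emit:
apply_moves:
  plan:
    - [0, -0.03, 0, 0, 0, 0, 0.52]
    - [0, -0.07, 0, 0, 0, 0, 0.52]
    - [-0.03, -0.1, 0, 0, 0, 0, 0.52]
    - [-0.08, -0.12, 0, 0, 0, 0, 0.52]
    - [-0.13, -0.13, 0, 0, 0, 0, 0.52]

```text
time: 16.12
tool_pos: [0.5001, -0.0289, 0.1842]
tool_rot: [-1.568, 0.0, -1.793]
contact_force: [0.1, -0.2, -0.3]
opening: 0.0221
```

Emit:
apply_moves:
  plan:
    - [-0.05, -0.01, -0.01, 0, 0, 0, 0.52]
    - [-0.1, -0.02, -0.02, 0, 0, 0, 0.52]
    - [-0.15, -0.02, -0.03, 0, 0, 0, 0.52]
    - [-0.2, -0.02, -0.04, 0, 0, 0, 0.52]
    - [-0.2, -0.02, -0.04, 0, 0, 0, 0.52]

```text
time: 16.75
tool_pos: [0.5038, 0.1769, 0.2026]
tool_rot: [-1.571, 0.001, -1.788]
contact_force: [0.4, -0.4, -0.4]
opening: 0.0222
```

Run:
```python
from h import *
s=cams.read_camera("side"); b=cv2.resize(s[170:480,190:460],None,fy=1.3,fx=1.3)
a=cams.read_camera("top")[140:380,190:540];a=cv2.resize(a,None,fx=403/350,fy=403/350)
cv2.imwrite("pics/n7.png",np.hstack([b,np.pad(a,((0,403-a.shape[0]),(0,0),(0,0)))]))
```

```text
(no output)
```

View pics/n7.png

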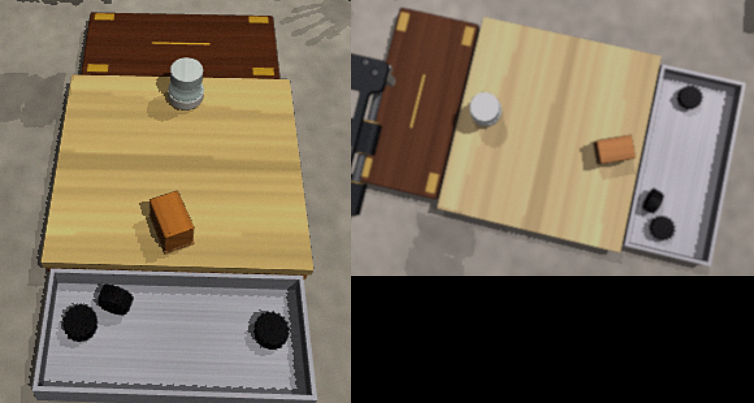

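All three caps are in the tray, and the jar and block haven't moved. The third cap is on its edge, at side crop (115,300) and top crop (653,200). I'll triangulate it and check whether it is at rest.

Run:
```python
from h import *
P={n:(lambda c:np.array([[c["fx"],0,c["cx"]],[0,c["fy"],c["cy"]],[0,0,1]])@np.diag([1,-1,-1])@c["extrinsics"][:3])(cams.calibration(n)) for n in("top","side")}
def blobs(im,lo,hi):
    m=(im.max(2)<45).astype(np.uint8); m[:lo[1]]=0;m[hi[1]:]=0;m[:,:lo[0]]=0;m[:,hi[0]:]=0
    m=cv2.morphologyEx(m,cv2.MORPH_OPEN,np.ones((5,5),np.uint8))
    n,l,s,ce=cv2.connectedComponentsWithStats(m); return [(ce[i],s[i,4]) for i in range(1,n) if s[i,4]>60]
for k in range(2):
    a=blobs(cams.read_camera("top"),(430,180),(500,360)); b=blobs(cams.read_camera("side"),(235,388),(420,450))
    print("top",[(c.round(1).tolist(),int(n)) for c,n in a]); print("side",[(c.round(1).tolist(),int(n)) for c,n in b])
for t,s in(((457.1,313.7),(278.5,400.8)),):
    X=cv2.triangulatePoints(P["top"],P["side"],np.array(t),np.array(s)).ravel(); X=X[:3]/X[3]; print((tob(X[:2])*1e3).round(1),X[2])
```

```text
top [([482.9, 224.9], 275), ([451.5, 314.6], 219), ([459.3, 337.8], 309)]
side [([277.8, 400.2], 465), ([251.2, 418.1], 569), ([398.0, 424.3], 583)]
top [([483.2, 224.5], 293), ([451.5, 314.6], 218), ([459.4, 337.8], 307)]
side [([277.7, 400.2], 465), ([251.2, 418.1], 567), ([398.0, 424.2], 586)]
[ -54.9 -152.9] 0.03161316415817666
```

Run:
```python
from h import *
P={n:(lambda c:np.array([[c["fx"],0,c["cx"]],[0,c["fy"],c["cy"]],[0,0,1]])@np.diag([1,-1,-1])@c["extrinsics"][:3])(cams.calibration(n)) for n in("top","side")}
for t,s in(((451.5,314.6),(277.7,400.2)),((459.4,337.8),(251.2,418.1)),((483,224.7),(398,424.2))):
    X=cv2.triangulatePoints(P["top"],P["side"],np.array(t),np.array(s)).ravel(); X=X[:3]/X[3]; print((tob(X[:2])*1e3).round(1),X[2].round(4))
im=cams.read_camera("top")[290:355,420:500]; s=cams.read_camera("side")[375:445,225:305]
cv2.imwrite("pics/n8.png",np.hstack([cv2.resize(im,(400,325),interpolation=2),cv2.resize(s,(400,325),interpolation=2)]))
```

```text
[ -57.4 -147.9] 0.0207
[ -88.3 -167.8] 0.0133
[  87.7 -169.8] 0.012
```

View pics/n8.png

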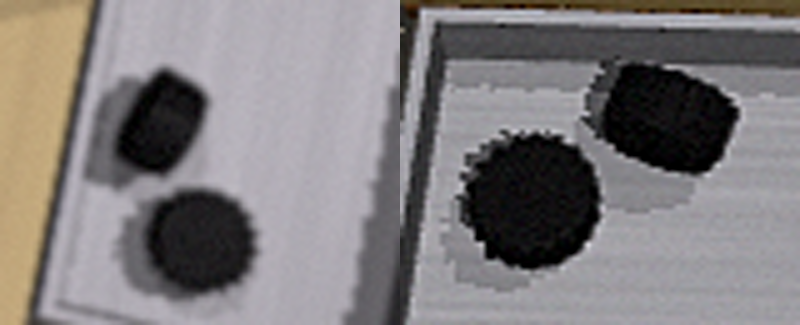

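The third cap stands on its rim, at rest, with its centre about 21 mm up (the tray rim is at 28 mm). It is wholly inside the tray walls and touches nothing on the board, so I'll hand in.

Run:
```python
from cell import robot
print(robot.observe()["time"]); print(robot.hand_in())
```

```text
17.15
the job is handed in; nothing more can be done
None
```

All three caps are in the tray, and I handed the job in at 17.2 s. I used the half-open fingertips as a fork and only pushed the caps. The two outer caps went straight off the −y edge. The middle one went sideways to the −x side of the block, then off the same edge.

The last pictures show the board empty except for the jar and block, both standing with no visible shift. The gripper was raised and clear of everything.

- **Cap positions:** in board coordinates the caps are at about (−88,−168), (88,−170) and (−57,−148) mm, all inside the tray walls.
- **One difference:** the third cap came to rest on its rim instead of lying flat. Its centre is about 21 mm up, below the 28 mm tray rim. It stayed still in repeated pictures, so I left it.
- **Forces:** every wrist force reading was about 2 N or less.

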